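Sort hand clamps by shut or open jaws

ROBOT

A 6-joint arm with a two-finger parallel gripper is mounted at the origin on a cart in front of the work surface, level with it; the furniture and walls round the work are solid. World frame = base frame: x ahead of the robot, y to its left, z up, the work surface at z = 0. Lengths are in mm, angles in rad, forces in N, time in s.
With the tool pointing down it reaches from about 350 to 775 mm from the base axis. Payload 7.3 kg.
Tool frame: the origin (TCP) lies at the very end of the fingers, on their centre line; the grasp point (between the pads) lies 19 mm behind it; z points along the fingers, y is the line along which they close (so a half turn about z gives the same grasp; the last joint's range is limited). The gripper opens to 92 mm and grips with 3 to 60 N. Pads are 19 mm wide; open, the fingers measure 130 mm over their backs; the gripper's body (75 mm by 190 mm) begins 47 mm behind the grasp point.
Start: joints at [-1.472, 0.342, 1.524, -0, 1.275, -0.146], TCP at [127.262, -509.362, 226.741] pointing down, gripper open.
Joint ranges: [-2.53, 2.53], [-0.77, 2.02], [0.04, 2.7], [-1, 4.14], [0.28, 2.66], [-3.11, 3.11]. Speed limits (rad/s): [2.57, 2.57, 3.14, 3.14, 3.14, 3.14].

INTERFACE

Orientations are given as [roll, pitch, yaw] about the fixed x, y, z axes, in that order (R = Rz(yaw) Ry(pitch) Rx(roll)).
In Python, from plant import get_obs, vision, workorder gives the robot as it stands.
- The arm moves only by the shell command python3 -m pendant 'ROWS' [OPENING]. ROWS is a JSON object of lists of equal length, an entry for each row: "dp": the shift along the tool's x, y, z in m, a list of three; "rotation": the turn, a rotation vector about the tool's x, y, z in rad, a list of three. A call has 1 to 8 rows; each row is the pose to reach, as a shift and turn from the pose commanded when the call began, along the tool's axes at that moment; what a row does not reach only later rows make up. A row lasts 1/8 s, in which the tool goes at most 62.5 mm and 10.7 degrees, less where a joint would pass 70% of its speed; a pose out of reach is approached as far as the arm can. A call with a gripper value outside its range is refused whole. OPENING is the finger opening in m, from 0 to 0.0918, set as the call begins (- or left out, the last holds). The fingers move at their own pace and stop on an object; the grip force is fixed at half the most. Time passes only in rows, so rows that repeat a pose let the fingers close. It gives the time, the measured TCP pose, the force, the opening and the grip force at its end, in the units of the state.
- get_obs(): the state, without advancing time (a new reading comes with each control period).
- vision.capture(name): name is "scene" or "side" or "wrist"; returns a dict with "pixels" (420x560x3 uint8, red, green, blue), "vfov" (degrees; the focal length in pixels is half the picture's height over the tangent of half this angle, whatever the lens; pixels are square), "cx", "cy" (the principal point, pixels), "pose" (4x4, takes a point from camera to world coordinates); the wrist camera has in their place "T_tool_cam" (4x4, takes a point from camera to tool coordinates, whose origin is the TCP and whose axes are the flange's). Camera axes: x right, y up, looking along -z (the intrinsics and any distortion apply to the point x, -y, -z); pixel columns grow to the right and rows downward; lengths in mm; the calibration is good to about 2 mm. A picture is of the moment at which its call begins: read the wrist's pose just before it. There is no depth.
- workorder.close_job(): hands the job in; it is judged then, once.
The state is a dict: "time": time; "joint_positions": joint angles; "dq": joint speeds; "tau": joint torques, N m; "tool_pos": TCP position; "tcp_rot": TCP orientation; "contact_force": force on the tool from outside, world axes, zero at the start; "moment": the same for the moment, N m; "grip_width": finger opening in mm; "finger_force": force on a finger pad.
Only numpy, scipy, OpenCV 4.12 (cv2) and the standard library are available. Lean on these libraries where they do the work, as an engineer would, in place of code of your own. Each camera call takes 0.05 s, during which the arm holds its last target. There are 200 camera calls.

TASK

Sort the four small hand clamps by their jaws: the two that are ratcheted shut go into the green tray to be put away, and the two that stand open go into the grey tray to have their ratchets checked. Lay each clamp flat in a bay of its own, leaving shut ones shut and open ones open. Leave the roll of masking tape and the glaze pot where they stand.

Things in the scene. Friction and masses are not known exactly. Their poses are not given: they have to be found in the camera images.
- shut_orange: Orange scissor-type hand clamp, ratcheted shut: jaw pads meet, handles close together, all locked. 118 mm long (x -60 to +58), 38 wide, about 90 g. Origin: underside of the pivot; x along to the jaws, y across, z up. Grip the black hub block at the pivot: 26 (x) x 24 (y) x 22 high, flat sides, across y, from above; arms 14 high.
- shut_blue: Blue scissor-type hand clamp, ratcheted shut: jaw pads meet, handles close together, all locked. 118 mm long (x -60 to +58), 38 wide, about 90 g. Origin: underside of the pivot; x along to the jaws, y across, z up. Grip the black hub block at the pivot: 26 (x) x 24 (y) x 22 high, flat sides, across y, from above; arms 14 high.
- open_orange: Orange scissor-type hand clamp standing open: an X, jaw tips about 40 mm apart, handles spread. 118 mm long (x -63 to +56), up to 75 wide, about 90 g. Origin: underside of the pivot; x along to the jaws, y across, z up. Grip the black hub block at the pivot: 26 (x) x 24 (y) x 22 high, flat sides, across y, from above; arms 14 high. Arms turn with light friction (0.06 N m).
- open_blue: Blue scissor-type hand clamp standing open: an X, jaw tips about 40 mm apart, handles spread. 118 mm long (x -63 to +56), up to 75 wide, about 90 g. Origin: underside of the pivot; x along to the jaws, y across, z up. Grip the black hub block at the pivot: 26 (x) x 24 (y) x 22 high, flat sides, across y, from above; arms 14 high. Arms turn with light friction (0.06 N m).
- open_orange_jaw (a joint): hinge of the second arm of the open orange-handled clamp: 0 = wide open, grows as the jaws close, 0.6 = shut; starts between 0 and 0.12 rad, open counts as below 0.3.
- open_blue_jaw (a joint): hinge of the second arm of the open blue-handled clamp: 0 = wide open, grows as the jaws close, 0.6 = shut; starts between 0 and 0.12 rad, open counts as below 0.3.
- tray_green: Green open tray, fixed, 150 (x) x 205 (y) x 14 mm high; walls 4 mm, floor 4 mm thick. A divider along x (4 thick, 14 high) makes two bays centred at y = +50 and -50 mm, each 142 (x) x 96 (y) inside: a clamp lies along x, jaws either way. Origin: centre of the underside, on the counter. For the shut clamps.
- tray_grey: Grey open tray, fixed, 150 (x) x 205 (y) x 14 mm high; walls 4 mm, floor 4 mm thick. A divider along x (4 thick, 14 high) makes two bays centred at y = +50 and -50 mm, each 142 (x) x 96 (y) inside: a clamp lies along x, jaws either way. Origin: centre of the underside, on the counter. For the open clamps.
- tape: Roll of cream masking tape lying flat, 100 mm across, 25 high; loose; origin at the centre of its underside. Not to be moved. Behind it stands a tall fixed carton, its near left corner at about x = 0.55, y = -0.19 m: keep the wrist clear of it.
- pot: Small teal glaze pot with a black lid, 48 mm across, 53 high; loose; origin at the centre of its underside. Not to be moved.
Not all that is in view belongs to the job. What is shaped like the open_blue but turquoise is not meant.

How it is judged:
By the outcome, as a careful person would: the job done as asked, in the order asked, and still so for the second after the job is handed in, with the robot touching nothing.
It also fails if it takes over 106 s, if anything falls off the work surface, if the arm or the gripper's body presses on something with over 40 N, if the wrist force passes 120 N, or if a joint passes its speed limit or range.

## Working session

There is one attempt and no reset: what is moved stays moved. The work goes in short steps, Python scripts to look and compute and a shell command to move; the robot and the scene stay as the last step left them, time stands still between calls to the robot, and variables do not carry over. Pictures are saved under pics/ and viewed, at most 14 in all, crops included, and the job is handed in when it is done.

```bash
ls; mkdir -p pics
python3 - <<'E'
from plant import get_obs, vision
import cv2, json
o=get_obs(); print(o)
for n in("scene","side"):
    c=vision.capture(n); cv2.imwrite(f"pics/{n}0.png",c["pixels"][...,::-1])
    print(n,{k:(v.tolist() if hasattr(v,'tolist') else v) for k,v in c.items() if k!="pixels"})
E
```

```text
pics
{'time': 0.0, 'joint_positions': array([-1.47198853e+00,  3.42749005e-01,  1.52506403e+00,  1.77273008e-05,
        1.27539530e+00, -1.46038808e-01]), 'dq': array([-2.02968186e-03, -1.43432453e-04, -2.21165763e-03, -1.09396759e-05,
       -1.12140443e-03,  4.49910717e-04]), 'tau': array([ 1.97524344e-06, -4.31246388e+01, -2.44217277e+01,  7.18209660e-02,
        5.60831744e-02, -1.36314752e-04]), 'tool_pos': array([ 127.22841612, -508.90967882,  226.01492283]), 'tcp_rot': array([-3.13999664e+00, -2.51885091e-04,  2.44841227e-01]), 'contact_force': array([ 0.21158185, -0.78757941,  0.75324609]), 'moment': array([-0.01803658,  0.02791958,  0.05249535]), 'finger_force': 0.0, 'grip_width': 91.84861374129115}
scene {'vfov': 42.838651219130206, 'cx': 277.49594072554004, 'cy': 216.5647029929611, 'pose': [[-0.5808980707912402, 0.5217747122189483, -0.6247468135491758, -411.66924172092024], [-0.813966594750354, -0.36861282555753627, 0.44897991877700083, 786.4952186728369], [0.003976679711527483, 0.7693346050473245, 0.6388336649669842, 1065.0057866032125], [0.0, 0.0, 0.0, 1.0]]}
side {'vfov': 57.424051433741774, 'cx': 282.39631332711394, 'cy': 207.77376945980828, 'pose': [[0.9370604626528278, 0.24622043544352312, -0.24757460795257302, 324.2578761423247], [-0.34857879262053393, 0.618525069947665, -0.704215565847168, -660.230845258145], [-0.020261161567865765, 0.74619182186368, 0.665422610312937, 718.7020875974737], [0.0, 0.0, 0.0, 1.0]]}
```

View pics/scene0.png

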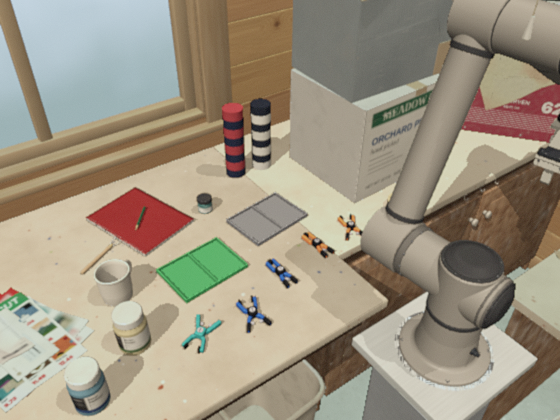

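View pics/side0.png

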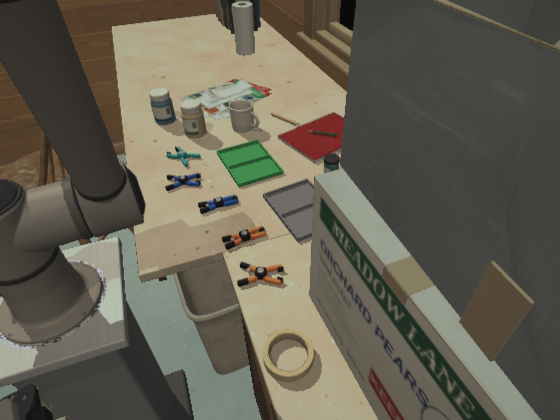

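Scene: green tray ~(203,268), grey ~(267,218), turquoise (201,333), blue (253,314), blue (281,271), orange (317,243), orange (349,226), pot (204,203). Side: blue (184,181), blue (218,203), orange (244,237), orange (262,273), tape (288,353), trays (250,162) and (300,208). Next I'll enlarge a crop of each.

```bash
cat > h.py <<'E'
import numpy as np, cv2
from plant import get_obs, vision
from scipy.spatial.transform import Rotation as R
def cap(n):
    o=get_obs(); c=vision.capture(n)
    if n=="wrist":
        T=np.eye(4); T[:3,:3]=R.from_euler('xyz',o["tcp_rot"]).as_matrix(); T[:3,3]=o["tool_pos"]
        c["pose"]=T@c["T_tool_cam"]
    return c
def ray(c,u,v,z):
    P=np.array(c["pose"]); f=210/np.tan(np.radians(c["vfov"])/2)
    d=P[:3,:3]@np.array([(u-c["cx"])/f,-(v-c["cy"])/f,-1]); p=P[:3,3]
    return p+d*(z-p[2])/d[2]
def proj(c,p):
    P=np.array(c["pose"]); f=210/np.tan(np.radians(c["vfov"])/2)
    q=P[:3,:3].T@(np.array(p)-P[:3,3]); return c["cx"]-f*q[0]/q[2], c["cy"]+f*q[1]/q[2]
E
python3 - <<'E'
from h import *
a=cv2.imread("pics/scene0.png")[175:355,150:390]; b=cv2.imread("pics/side0.png")[130:310,150:350]
cv2.imwrite("pics/sc1.png",cv2.resize(a,(800,600),interpolation=2)); cv2.imwrite("pics/si1.png",cv2.resize(b,None,fx=3.3,fy=3.3,interpolation=2))
E
```

```text
(no output)
```

View pics/sc1.png

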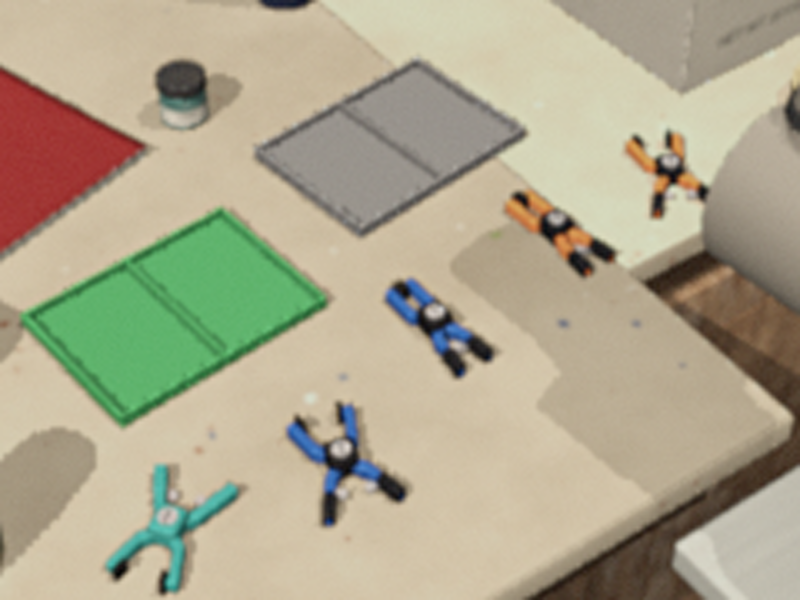

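View pics/si1.png

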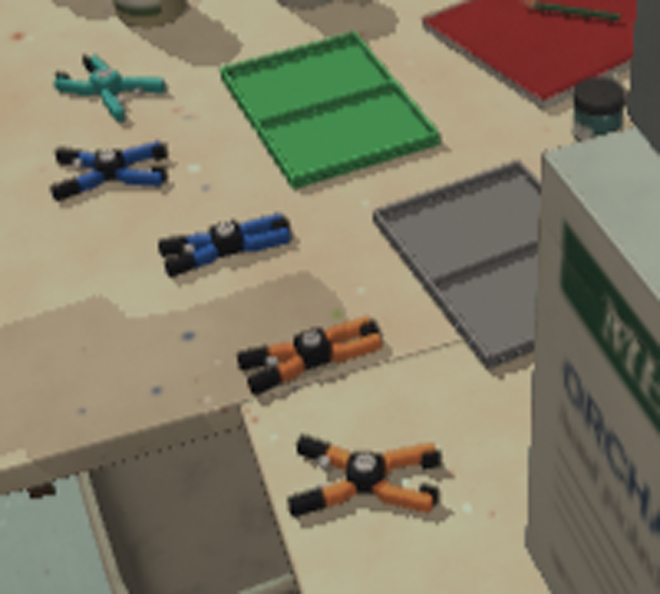

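The enlargements show these hubs. Scene crop: open blue (341,454), shut blue (434,317), shut orange (556,222), open orange (669,166). Side crop: (108,163), (227,237), (312,346), (366,466). Green tray corners in the scene crop are (22,318), (223,210), (327,299), (124,424). Grey tray corners are (257,153), (420,60), (526,131), (362,233).

Run:
```python
from h import *
np.set_printoptions(precision=1,suppress=True)
s=cap("scene"); d=cap("side")
S=lambda u,v,z:ray(s,150+u/3.3333-.4,175+v/3.3333-.4,z)[:2]
D=lambda u,v,z:ray(d,150+u/3.3-.4,130+v/3.3-.4,z)[:2]
for n,a,b in [("OB",(341,454),(108,163)),("SB",(434,317),(227,237)),("SO",(556,222),(312,346)),("OO",(669,166),(366,466))]:
    print(n,S(*a,18),D(*b,18))
ax={"OB":[((362.,496),(321,418)),((58,173),(165,160))],"SB":[((469,362),(406,291)),((176,254),(290,225))],"SO":[((597,260),(522,202)),((256,368),(376,333))],"OO":[((680,200),(655,140)),((304,473),(435,474))]}
for n,(p,q) in ax.items():
    A=S(*p[1],8)-S(*p[0],8);B=D(*q[1],8)-D(*q[0],8)
    print(n,np.degrees(np.arctan2(A[1],A[0])),np.degrees(np.arctan2(B[1],B[0])),A,B)
for n,cs in [("green",[(22,318),(223,210),(327,299),(124,424)]),("grey",[(257,153),(420,60),(526,131),(362,233)])]:
    C=np.array([S(*c,14) for c in cs]); print(n,C.tolist(),C.mean(0))
for n,cs in [("green",[(222,70),(354,34),(440,137),(297,188)]),("greyTL",[(374,213),(520,163),(494,370)])]:
    C=np.array([D(*c,14) for c in cs]); print(n,C.round(0).tolist(),C.mean(0))
print("pot",S(183,110,0))
```

```text
OB [346.3 319.8] [349.2 316. ]
SB [423.5 177.6] [426.9 173.1]
SO [456.   23.4] [458.4  21.5]
OO [ 455.7 -107. ] [ 461. -106.]
OB -11.534754976017425 -10.287819642216375 [ 82.3 -16.8] [ 96.1 -17.5]
SB -3.097752126022789 0.513512528478281 [96.  -5.2] [100.9   0.9]
SO 3.9315208420263636 1.2159797290977845 [96.3  6.6] [98.3  2.1]
OO -25.984259378927376 -21.882061399993464 [ 76.3 -37.2] [ 86.5 -34.7]
green [[621.3760022464536, 452.4263917624881], [640.7697556750642, 250.01614644222093], [495.11295926162506, 235.77799202007589], [471.17722593398696, 438.3898262350915]] [557.1 344.2]
grey [[690.125877589788, 185.04069568577495], [718.8969357687675, -17.921962421523858], [573.2902555196646, -35.20310746578889], [545.4452872974197, 166.83170968084323]] [631.9  74.7]
green [[483.0, 434.0], [627.0, 448.0], [647.0, 245.0], [502.0, 221.0]] [564.8 336.9]
greyTL [[555.0, 162.0], [701.0, 180.0], [581.0, -50.0]] [612.4  97.1]
pot [799.9 201.4]
```

```bash
cat >> h.py <<'E'
def go(x,y,z,yawdeg):
    "dp, rotation for a tool-down target"
    o=get_obs(); R0=R.from_euler('xyz',o["tcp_rot"])
    Rt=R.from_euler('xyz',[np.pi,0,np.radians(yawdeg)])
    dp=R0.inv().apply(np.array([x,y,z])-o["tool_pos"])/1000
    print("dp",dp.round(4).tolist(),"rot",(R0.inv()*Rt).as_rotvec().round(3).tolist(),"n",np.linalg.norm(dp).round(3))
E
python3 -m pendant '{"dp":[[0.05,-0.03,0],[0.1,-0.06,0],[0.15,-0.09,0],[0.2,-0.12,0],[0.235,-0.14,0],[0.27,-0.19,0],[0.29,-0.24,0],[0.31,-0.29,0]],"rotation":[[0,0,0.12],[0,0,0.245],[0,0,0.245],[0,0,0.245],[0,0,0.245],[0,0,0.245],[0,0,0.245],[0,0,0.245]]}'
python3 -c "
from h import *
go(430,60,235,0)"
```

```text
time: 1.2
tool_pos: [357.8, -151.1, 226.6]
tcp_rot: [-3.142, -0.0, -0.0]
contact_force: [0.1, -0.3, 0.0]
grip_width: 92.0
finger_force: 0.0
dp [0.0722, -0.2111, -0.0084] rot [-0.0, -0.0, -0.0] n 0.223
```

```bash
python3 -m pendant '{"dp":[[0.02,-0.05,-0.03],[0.03,-0.1,-0.06],[0.05,-0.15,-0.09],[0.06,-0.2,-0.12],[0.07,-0.24,-0.15],[0.07,-0.25,-0.15],[0.07,-0.25,-0.15]],"rotation":[[0,0,0],[0,0,0],[0,0,0],[0,0,0],[0,0,0],[0,0,0],[0,0,0]]}'
python3 - <<'E'
from h import *
c=cap("wrist"); print(c["T_tool_cam"].round(3).tolist(),c["vfov"],c["cx"],c["cy"])
p=c["pixels"][...,::-1]
cv2.imwrite("pics/w1.png",cv2.resize(p,(800,600),interpolation=2))
for n,q in dict(OB=(348,318,18),SB=(425,175,18),SO=(457,22.5,18),OO=(458,-106,18),grey=(631,74,14),green=(560,341,14)).items(): print(n,np.array(proj(c,q))*800/560)
E
```

```text
time: 2.08
tool_pos: [427.2, 97.1, 375.7]
tcp_rot: [3.141, 0.002, 0.001]
contact_force: [0.1, -0.6, 0.6]
grip_width: 91.7
finger_force: 0.0
[[0.001, 0.965, 0.262, 70.973], [1.0, -0.001, 0.0, -0.185], [0.0, 0.262, -0.965, -157.204], [0.0, 0.0, 0.0, 1.0]] 70.90798562621957 282.47483679677543 209.88029994153183
OB [229.86519611 306.8713686 ]
SB [340.01255483 246.74886237]
SO [465.62922053 220.54276533]
OO [572.35623226 219.95894202]
grey [425.00308647  60.39726424]
green [191.60579442 128.64586112]
```

View pics/w1.png

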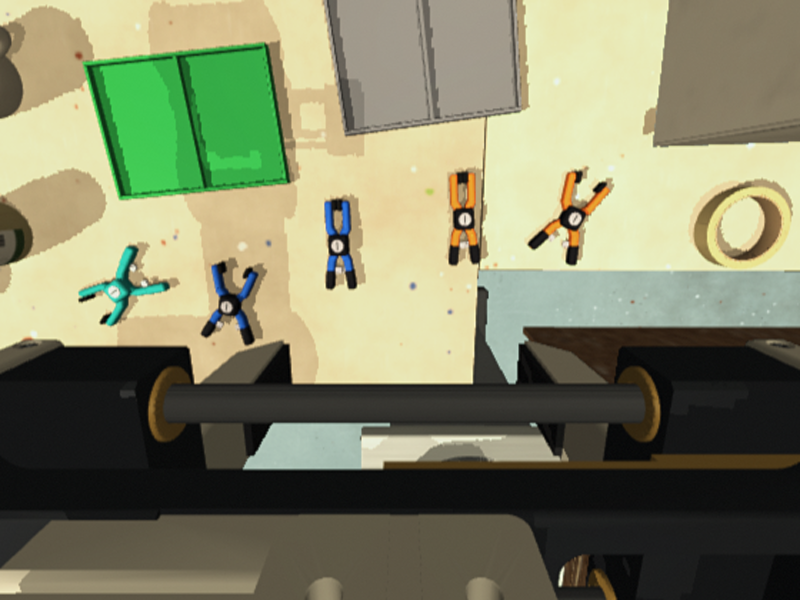

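The wrist view shows hubs at OB (229,306), SB (337,245), SO (464,219) and OO (574,219). Green tray corners are (86,64), (267,44), (289,183), (122,199), and the near edge of the grey tray runs (346,134)–(524,108). The narrow clamps are the shut ones.

Run:
```python
from h import *
np.set_printoptions(precision=1,suppress=True)
c=cap("wrist")
W=lambda u,v,z:ray(c,u*.7,v*.7,z)[:2]
for n,h,j,k in [("OB",(229,306),(233,270),(229,337)),("SB",(337.5,245),(336.5,204),(340.5,284)),("SO",(464,219),(463,176),(464,259)),("OO",(574,219),(588,181),(555,250))]:
    a=W(*j,9)-W(*k,9); print(n,W(*h,20),np.degrees(np.arctan2(a[1],a[0])),np.hypot(*a))
for n,cs in [("green",[(86,64),(267,44),(289,183),(122,199)]),("grey",[(346,134),(524,109)])]:
    C=np.array([W(*q,14) for q in cs]); print(n,C.tolist(),C.mean(0))
C=np.array([W(*q,14) for q in [(178,56),(206,190)]]);print(C.mean(0),C)
C=np.array([W(*q,14) for q in [(327,0),(417,0),(519,0),(433,122)]]);print(C)
go(424,175,150,0)
```

```text
OB [349.8 317.5] -9.333780735702565 91.1850437146223
SB [427.3 177. ] 0.5965554333105042 99.57361752679817
SO [458.6  24.1] 2.923437171567025 100.087540412054
OO [ 458.8 -107.7] -20.801150842411253 88.7063153033765
green [[626.5740746191294, 448.04688415347476], [646.5049045648381, 246.18142988541632], [499.9852636821121, 232.46016919301445], [481.2789040284121, 433.702384311193]] [563.6 340.1]
grey [[554.4578093380359, 162.97120950614175], [581.2760232708296, -40.03204285976672]] [567.9  61.5]
[563.2 338.5] [[634.6 345.2]
 [491.8 331.9]]
[[688.4 178.6]
 [688.5  82.5]
 [688.6 -26.4]
 [567.4  63. ]]
dp [-0.0028, -0.079, 0.2255] rot [0.001, 0.002, -0.001] n 0.239
```

```bash
python3 -m pendant '{"dp":[[0,-0.04,0.02],[0,-0.079,0.06],[0,-0.079,0.12],[0,-0.079,0.18],[0,-0.079,0.24],[0,-0.079,0.3],[0,-0.079,0.3],[0,-0.079,0.3]],"rotation":[[0,0,0],[0,0,-0.01],[0,0,-0.01],[0,0,-0.01],[0,0,-0.01],[0,0,-0.01],[0,0,-0.01],[0,0,-0.01]]}' 0.07
python3 -c "
from h import *
go(427,176.5,4,0.6)"
```

```text
time: 3.18
tool_pos: [429.0, 175.6, 78.3]
tcp_rot: [-3.141, -0.002, 0.009]
contact_force: [0.6, -0.4, -0.1]
grip_width: 69.8
finger_force: 0.0
dp [-0.0021, -0.0009, 0.0743] rot [-0.0, -0.002, -0.002] n 0.074
```

```bash
python3 -m pendant '{"dp":[[-0.001,0,0.035],[-0.002,-0.001,0.065],[-0.002,-0.001,0.074],[-0.002,-0.001,0.074]],"rotation":[[0,0,0],[0,0,0],[0,0,0],[0,0,0]]}'
python3 -m pendant '{"dp":[[0,0,0],[0,0,0],[0,0,0],[0,0,0],[0,0,0]],"rotation":[[0,0,0],[0,0,0],[0,0,0],[0,0,0],[0,0,0]]}' 0.01
python3 -c "
from h import *
go(560,390,90,5.5)
go(569,290,90,5.5)"
```

```text
time: 3.68
tool_pos: [427.0, 177.2, 4.1]
tcp_rot: [-3.141, -0.002, 0.01]
contact_force: [-0.2, -0.6, 0.1]
grip_width: 70.2
finger_force: 0.0
time: 4.3
tool_pos: [425.8, 177.1, 2.7]
tcp_rot: [3.142, -0.0, 0.01]
contact_force: [0.4, 0.4, 0.7]
grip_width: 24.4
finger_force: 0.2
dp [0.1363, -0.2116, -0.0873] rot [0.0, -0.0, -0.086] n 0.266
dp [0.1443, -0.1115, -0.0873] rot [0.0, -0.0, -0.086] n 0.202
```

```bash
python3 -m pendant '{"dp":[[0,0,0],[0,0,-0.05],[0,0,-0.087],[0.04,-0.05,-0.087],[0.07,-0.1,-0.087],[0.1,-0.15,-0.087],[0.12,-0.19,-0.087],[0.136,-0.212,-0.087]],"rotation":[[0,0,0],[0,0,0],[0,0,0],[0,0,-0.086],[0,0,-0.086],[0,0,-0.086],[0,0,-0.086],[0,0,-0.086]]}'
python3 -c "
from h import *
go(560,390,9,5.5)"
```

```text
time: 5.3
tool_pos: [559.7, 392.5, 88.8]
tcp_rot: [3.141, 0.001, 0.097]
contact_force: [0.3, -0.0, -1.2]
grip_width: 23.8
finger_force: 30.0
dp [0.0001, 0.0025, 0.0798] rot [0.0, 0.001, 0.001] n 0.08
```

```bash
python3 -m pendant '{"dp":[[0,0.002,0.03],[0,0.002,0.06],[0,0.002,0.075],[0,0.002,0.08],[0,0.002,0.08]],"rotation":[[0,0,0],[0,0,0],[0,0,0],[0,0,0],[0,0,0]]}'
python3 -m pendant '{"dp":[[0,0,0],[0,0,0],[0,0,0],[0,0,-0.04],[0,0,-0.08],[0,0,-0.11],[0,0,-0.11]],"rotation":[[0,0,0],[0,0,0],[0,0,0],[0,0,0],[0,0,0],[0,0,0],[0,0,0]]}' 0.045
python3 -c "
from h import *
c=cap('wrist');cv2.imwrite('pics/w2.png',c['pixels'][...,::-1])
go(458.5,24,90,2.9)"
```

```text
time: 5.92
tool_pos: [560.3, 388.5, 10.2]
tcp_rot: [-3.141, -0.001, 0.096]
contact_force: [-0.3, 0.5, 0.5]
grip_width: 23.9
finger_force: 30.0
time: 6.8
tool_pos: [561.4, 389.2, 123.0]
tcp_rot: [-3.139, -0.006, 0.096]
contact_force: [-0.3, -0.4, -0.3]
grip_width: 45.1
finger_force: 0.0
dp [-0.1363, 0.3532, 0.0301] rot [-0.001, -0.002, 0.045] n 0.38
```

View pics/w2.png

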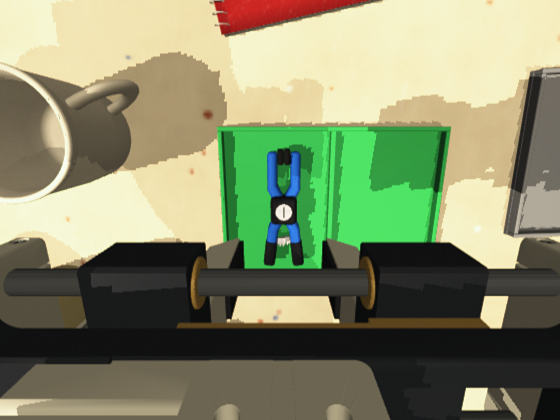

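Shut blue lies flat in the left green bay: hub (284,212), jaw tips at row 150, far wall at row 132. Next is the shut orange.

```bash
python3 -m pendant '{"dp":[[-0.02,0.05,0],[-0.04,0.1,0],[-0.06,0.15,0],[-0.08,0.2,0],[-0.1,0.25,0],[-0.12,0.3,0.01],[-0.136,0.353,0.03],[-0.136,0.353,0.06]],"rotation":[[0,0,0],[0,0,0],[0,0,0],[0,0,0.045],[0,0,0.045],[0,0,0.045],[0,0,0.045],[0,0,0.045]]}' 0.07
python3 -c "
from h import *
go(458.5,24,4,2.9)"
```

```text
time: 7.85
tool_pos: [457.2, 20.9, 58.6]
tcp_rot: [3.141, 0.001, 0.046]
contact_force: [0.6, 2.1, 0.1]
grip_width: 69.9
finger_force: 0.0
dp [0.0015, -0.003, 0.0546] rot [0.0, 0.001, -0.005] n 0.055
```

```bash
python3 -m pendant '{"dp":[[0.001,-0.003,0],[0.001,-0.003,0.03],[0.001,-0.003,0.05],[0.001,-0.003,0.055],[0.001,-0.003,0.055]],"rotation":[[0,0,0],[0,0,0],[0,0,0],[0,0,0],[0,0,0]]}'
python3 -m pendant '{"dp":[[0,0,0],[0,0,0],[0,0,0],[0,0,0],[0,0,0],[0,0,0],[0,0,-0.04],[0,0,-0.087]],"rotation":[[0,0,0],[0,0,0],[0,0,0],[0,0,0],[0,0,0],[0,0,0],[0,0,0],[0,0,0]]}' 0.01
python3 -c "
from h import *
go(569,290,90,5.5)"
```

```text
time: 8.48
tool_pos: [459.4, 27.6, 5.1]
tcp_rot: [3.141, -0.0, 0.052]
contact_force: [0.7, 0.6, -0.6]
grip_width: 70.2
finger_force: 0.0
time: 9.48
tool_pos: [458.3, 27.1, 91.9]
tcp_rot: [-3.141, 0.003, 0.051]
contact_force: [1.3, -0.1, -0.4]
grip_width: 24.0
finger_force: 30.0
dp [0.1239, -0.2569, 0.0017] rot [-0.001, 0.003, -0.045] n 0.285
```

```bash
python3 -m pendant '{"dp":[[0.025,-0.05,0],[0.05,-0.1,0],[0.075,-0.15,0],[0.1,-0.2,0],[0.115,-0.24,0],[0.124,-0.257,0],[0.124,-0.257,0]],"rotation":[[0,0,0],[0,0,0],[0,0,-0.045],[0,0,-0.045],[0,0,-0.045],[0,0,-0.045],[0,0,-0.045]]}'
python3 -c "
from h import *
go(569,290,9,5.5)"
```

```text
time: 10.35
tool_pos: [569.6, 291.2, 90.9]
tcp_rot: [3.141, 0.001, 0.098]
contact_force: [-0.6, 0.5, -0.8]
grip_width: 24.1
finger_force: 30.0
dp [-0.0007, 0.0011, 0.0819] rot [0.0, 0.001, 0.002] n 0.082
```

```bash
python3 -m pendant '{"dp":[[0,0.001,0.03],[0,0.001,0.06],[0,0.001,0.076],[0,0.001,0.081],[0,0.001,0.081]],"rotation":[[0,0,0],[0,0,0],[0,0,0],[0,0,0],[0,0,0]]}'
python3 -m pendant '{"dp":[[0,0,0],[0,0,0],[0,0,0],[0,0,-0.04],[0,0,-0.08],[0,0,-0.11],[0,0,-0.11]],"rotation":[[0,0,0],[0,0,0],[0,0,0],[0,0,0],[0,0,0],[0,0,0],[0,0,0]]}' 0.045
python3 -c "
from h import *
c=cap('wrist');cv2.imwrite('pics/w3.png',c['pixels'][...,::-1])
go(458.5,-107.3,110,-21.5)"
```

```text
time: 10.98
tool_pos: [570.4, 288.9, 11.2]
tcp_rot: [-3.142, -0.001, 0.096]
contact_force: [0.6, -0.3, 0.1]
grip_width: 23.6
finger_force: 30.0
time: 11.85
tool_pos: [571.6, 289.7, 123.7]
tcp_rot: [-3.14, -0.006, 0.096]
contact_force: [-1.3, 0.2, -0.1]
grip_width: 44.7
finger_force: 0.0
dp [-0.1494, 0.384, 0.0111] rot [-0.001, -0.002, 0.471] n 0.412
```

View pics/w3.png

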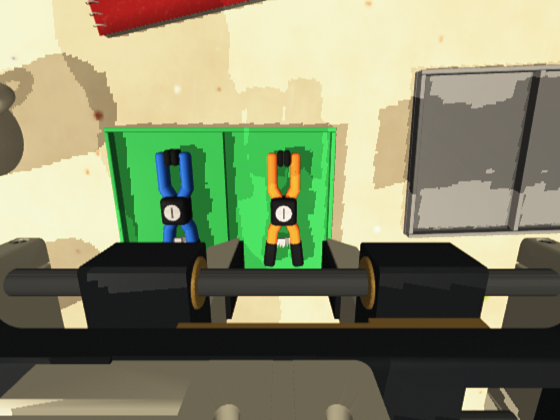

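Shut orange lies flat in the right green bay, hub (284,212). Grey tray's left corners are (417,72) and (406,234). Next is the open orange; I'll also refine the grey tray pose.

```bash
python3 - <<'E'
from h import *
c=cap("wrist")
a=ray(c,417,72,14)[:2];b=ray(c,406,234,14)[:2]
v=(a-b); L=np.hypot(*v); v/=L
print(a,b,L,np.degrees(np.arctan2(v[1],v[0])),(a+b)/2+102.5*np.array([v[1],-v[0]]))
E
python3 -m pendant '{"dp":[[-0.02,0.05,0],[-0.04,0.1,0],[-0.06,0.15,0],[-0.08,0.2,0],[-0.1,0.25,0],[-0.12,0.3,0.0],[-0.135,0.345,0.01],[-0.149,0.384,0.01]],"rotation":[[0,0,0.06],[0,0,0.12],[0,0,0.18],[0,0,0.24],[0,0,0.3],[0,0,0.36],[0,0,0.42],[0,0,0.471]]}' 0.07
python3 -m pendant '{"dp":[[0,0,0]],"rotation":[[0,0,0]]}'
python3 -c "
from h import *
c=cap('wrist');cv2.imwrite('pics/w4.png',c['pixels'][...,::-1])
go(458.5,-107.3,4,-21.5)"
```

```text
[698.00378956 190.22771143] [557.59376101 170.17359173] 141.83491754094888 8.128320473996501 [642.29130861  78.73037772]
time: 12.95
tool_pos: [456.5, -108.6, 108.8]
tcp_rot: [3.142, 0.004, -0.378]
contact_force: [0.5, -0.4, -0.3]
grip_width: 70.0
finger_force: 0.0
time: 13.08
tool_pos: [457.1, -109.3, 109.3]
tcp_rot: [3.141, 0.003, -0.379]
contact_force: [-0.0, 0.3, 0.4]
grip_width: 69.8
finger_force: 0.0
dp [0.001, -0.001, 0.1055] rot [-0.0, 0.003, -0.002] n 0.106
```

View pics/w4.png

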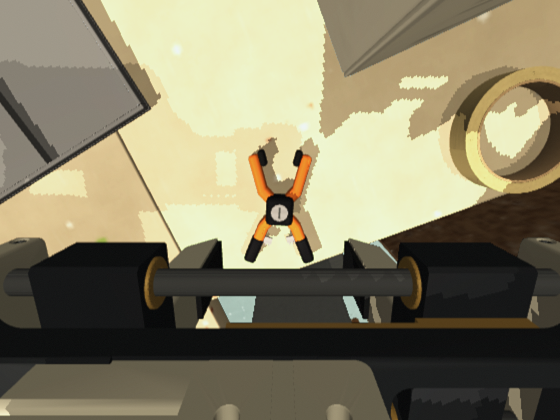

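Open orange is centred under the gripper (hub (279,210)) and aligned. Descend and grip.

```bash
python3 -m pendant '{"dp":[[0.001,-0.002,0.03],[0.001,-0.002,0.06],[0.001,-0.002,0.085],[0.001,-0.002,0.1],[0.001,-0.002,0.104],[0.001,-0.002,0.104]],"rotation":[[0,0,0],[0,0,0],[0,0,0],[0,0,0],[0,0,0],[0,0,0]]}'
python3 -m pendant '{"dp":[[0,0,0],[0,0,0],[0,0,0],[0,0,0],[0,0,0],[0,0,0],[0,0,-0.05],[0,0,-0.1]],"rotation":[[0,0,0],[0,0,0],[0,0,0],[0,0,0],[0,0,0],[0,0,0],[0,0,0],[0,0,0]]}' 0.01
python3 -c "
from h import *
go(650,23,110,7.6)"
```

```text
time: 13.88
tool_pos: [460.1, -105.2, 6.6]
tcp_rot: [-3.142, 0.001, -0.374]
contact_force: [-0.5, -0.5, -0.7]
grip_width: 69.9
finger_force: 0.0
time: 14.88
tool_pos: [459.5, -105.8, 107.3]
tcp_rot: [3.142, 0.002, -0.375]
contact_force: [0.9, -0.3, -0.4]
grip_width: 24.8
finger_force: 27.7
dp [0.13, -0.1896, -0.003] rot [-0.0, 0.002, -0.508] n 0.23
```

```bash
python3 -m pendant '{"dp":[[-0.014,-0.05,0],[-0.02,-0.1,0],[-0.015,-0.125,0],[0.03,-0.145,0],[0.075,-0.165,0],[0.105,-0.18,0],[0.13,-0.19,0],[0.13,-0.19,0]],"rotation":[[0,0,-0.06],[0,0,-0.12],[0,0,-0.19],[0,0,-0.26],[0,0,-0.34],[0,0,-0.42],[0,0,-0.508],[0,0,-0.508]]}'
python3 -m pendant '{"dp":[[0,0,0],[0,0,0]],"rotation":[[0,0,0],[0,0,0]]}'
python3 -c "
from h import *
c=cap('wrist');cv2.imwrite('pics/w5.png',c['pixels'][...,::-1])
"
```

```text
time: 15.88
tool_pos: [651.5, 23.2, 105.7]
tcp_rot: [3.142, 0.0, 0.133]
contact_force: [-1.3, -0.4, -0.5]
grip_width: 24.9
finger_force: 27.7
time: 16.12
tool_pos: [649.8, 23.2, 106.7]
tcp_rot: [-3.141, 0.001, 0.132]
contact_force: [-0.3, -0.8, -0.3]
grip_width: 25.1
finger_force: 27.7
```

View pics/w5.png

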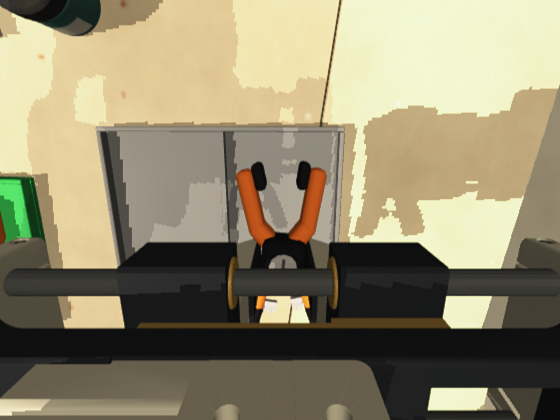

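Clamp held and still open (jaw tips (258,165), (304,165)). The far corners of the grey tray are at (97,127) and (344,128), with the divider top at (226,128), so the tray is square with the tool.

Run:
```python
from h import *
c=cap("wrist")
a=ray(c,97,127,14)[:2];b=ray(c,344,128,14)[:2]
v=a-b;L=np.hypot(*v);v/=L; x=np.array([v[1],-v[0]])
m=(a+b)/2-75*x; print(a,b,L,np.degrees(np.arctan2(x[1],x[0])),m,ray(c,226,129,14)[:2])
print("bays -,+",m-50*v+3*x,m+50*v+3*x)
go(*(m-50*v+3*x),9,7.6)
```

```text
[702.34459862 183.12558849] [728.43643614 -16.90997999] 201.73004893300708 7.431476022133312 [641.02049806  73.40727712] [714.8067404   78.58163016]
bays -,+ [650.46231693  24.21528532] [637.52828075 123.37531108]
dp [0.0005, -0.001, 0.098] rot [0.0, 0.0, -0.0] n 0.098
```

```bash
python3 -m pendant '{"dp":[[0,-0.001,0.03],[0,-0.001,0.06],[0,-0.001,0.085],[0,-0.001,0.093],[0,-0.001,0.096],[0,-0.001,0.096]],"rotation":[[0,0,0],[0,0,0],[0,0,0],[0,0,0],[0,0,0],[0,0,0]]}'
python3 -m pendant '{"dp":[[0,0,0],[0,0,0],[0,0,0],[0,0,-0.04],[0,0,-0.08],[0,0,-0.11],[0,0,-0.11]],"rotation":[[0,0,0],[0,0,0],[0,0,0],[0,0,0],[0,0,0],[0,0,0],[0,0,0]]}' 0.045
python3 -c "
from h import *
c=cap('wrist');cv2.imwrite('pics/w6.png',c['pixels'][...,::-1])
go(349,317.5,120,-10)"
```

```text
time: 16.98
tool_pos: [651.1, 24.1, 11.7]
tcp_rot: [3.141, -0.001, 0.133]
contact_force: [0.3, 0.3, -0.6]
grip_width: 24.9
finger_force: 27.7
time: 17.85
tool_pos: [652.2, 24.1, 123.8]
tcp_rot: [3.14, -0.006, 0.133]
contact_force: [-0.5, -0.2, -0.9]
grip_width: 45.0
finger_force: 0.0
dp [-0.2605, -0.3308, 0.0009] rot [0.0, -0.002, 0.307] n 0.421
```

View pics/w6.png

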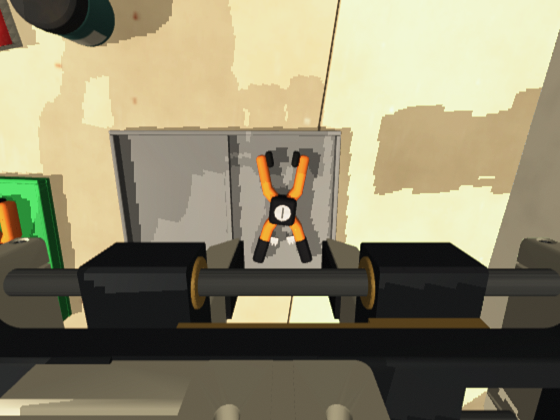

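Open orange lies flat in the right grey bay and is still open. Next is the open blue.

```bash
python3 -m pendant '{"dp":[[-0.03,-0.04,0],[-0.06,-0.08,0],[-0.095,-0.12,0],[-0.13,-0.165,0],[-0.165,-0.21,0],[-0.2,-0.255,0],[-0.23,-0.295,0],[-0.26,-0.331,0]],"rotation":[[0,0,0.04],[0,0,0.08],[0,0,0.12],[0,0,0.16],[0,0,0.2],[0,0,0.24],[0,0,0.28],[0,0,0.307]]}' 0.07
python3 -m pendant '{"dp":[[0,0,0],[0,0,0]],"rotation":[[0,0,0],[0,0,0]]}'
python3 -c "
from h import *
c=cap('wrist');cv2.imwrite('pics/w7.png',c['pixels'][...,::-1])
go(349,317.5,5,-10)"
```

```text
time: 18.9
tool_pos: [346.9, 318.4, 119.3]
tcp_rot: [3.14, 0.002, -0.175]
contact_force: [1.3, 0.6, 0.0]
grip_width: 70.1
finger_force: 0.0
time: 19.15
tool_pos: [348.9, 317.4, 119.8]
tcp_rot: [3.14, 0.001, -0.173]
contact_force: [0.4, -0.7, -0.6]
grip_width: 70.1
finger_force: 0.0
dp [-0.0004, -0.0004, 0.115] rot [0.001, 0.001, 0.0] n 0.115
```

View pics/w7.png

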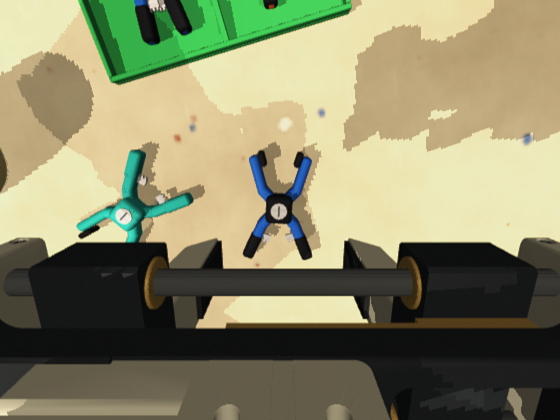

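Open blue hub is at (278,210), aligned. The nearest turquoise arm tip (192,198) is well clear of the fingers.

```bash
python3 -m pendant '{"dp":[[0,-0.002,0.03],[0,-0.003,0.06],[0,-0.003,0.09],[0,-0.003,0.108],[0,-0.003,0.115],[0,-0.003,0.115]],"rotation":[[0,0,0],[0,0,0],[0,0,0],[0,0,0],[0,0,0],[0,0,0]]}' 0.06
python3 -m pendant '{"dp":[[0,0,0],[0,0,0],[0,0,0],[0,0,0],[0,0,0],[0,0,0],[0,0,-0.05],[0,0,-0.1]],"rotation":[[0,0,0],[0,0,0],[0,0,0],[0,0,0],[0,0,0],[0,0,0],[0,0,0],[0,0,0]]}' 0.01
python3 -c "
from h import *
go(638,123,110,7.5)"
```

```text
time: 19.95
tool_pos: [350.0, 320.2, 5.4]
tcp_rot: [3.141, 0.0, -0.175]
contact_force: [-0.2, 0.7, 0.4]
grip_width: 59.6
finger_force: 0.0
time: 20.95
tool_pos: [349.0, 320.4, 106.2]
tcp_rot: [3.14, 0.002, -0.174]
contact_force: [0.5, 0.6, -1.9]
grip_width: 25.2
finger_force: 28.4
dp [0.3188, 0.1443, -0.0041] rot [0.001, 0.002, -0.305] n 0.35
```

```bash
python3 -m pendant '{"dp":[[0.04,0.018,-0.003],[0.09,0.04,-0.003],[0.14,0.063,-0.003],[0.19,0.086,-0.003],[0.24,0.108,-0.003],[0.285,0.13,-0.003],[0.319,0.144,-0.003],[0.319,0.144,-0.003]],"rotation":[[0,0,-0.04],[0,0,-0.08],[0,0,-0.12],[0,0,-0.17],[0,0,-0.22],[0,0,-0.27],[0,0,-0.305],[0,0,-0.305]]}'
python3 -m pendant '{"dp":[[0,0,0]],"rotation":[[0,0,0]]}'
python3 -c "
from h import *
go(637.5,123.4,10,7.5)"
```

```text
time: 21.95
tool_pos: [640.1, 121.6, 107.5]
tcp_rot: [3.141, 0.0, 0.128]
contact_force: [-0.2, 1.2, -2.1]
grip_width: 24.8
finger_force: 28.4
time: 22.08
tool_pos: [637.7, 124.0, 107.9]
tcp_rot: [-3.141, 0.002, 0.131]
contact_force: [-0.4, -0.3, -0.4]
grip_width: 25.6
finger_force: 28.4
dp [-0.0, 0.0006, 0.0979] rot [-0.0, 0.002, -0.0] n 0.098
```

```bash
python3 -m pendant '{"dp":[[0,0,0.03],[0,0,0.06],[0,0,0.085],[0,0,0.094],[0,0,0.098],[0,0,0.098]],"rotation":[[0,0,0],[0,0,0],[0,0,0],[0,0,0],[0,0,0],[0,0,0]]}'
python3 -m pendant '{"dp":[[0,0,0],[0,0,0],[0,0,0],[0,0,-0.04],[0,0,-0.08],[0,0,-0.12],[-0.05,0,-0.15],[-0.1,0,-0.18]],"rotation":[[0,0,0],[0,0,0],[0,0,0],[0,0,0],[0,0,0],[0,0,0],[0,0,0],[0,0,0]]}' 0.045
python3 -m pendant '{"dp":[[-0.05,-0.02,-0.03],[-0.1,-0.04,-0.06],[-0.1,-0.04,-0.09],[-0.1,-0.04,-0.12],[-0.1,-0.04,-0.12]],"rotation":[[0,0,0],[0,0,0],[0,0,0],[0,0,0],[0,0,0]]}'
python3 -c "
from h import *
c=cap('wrist');cv2.imwrite('pics/w8.png',cv2.resize(c['pixels'][...,::-1],(800,600)))"
```

```text
time: 22.82
tool_pos: [639.0, 124.0, 11.5]
tcp_rot: [3.141, -0.001, 0.131]
contact_force: [-0.1, -0.2, -1.4]
grip_width: 25.2
finger_force: 28.4
time: 23.82
tool_pos: [538.4, 110.4, 191.6]
tcp_rot: [3.141, -0.0, 0.131]
contact_force: [0.3, -0.0, 1.0]
grip_width: 44.9
finger_force: 0.0
time: 24.45
tool_pos: [436.1, 137.5, 313.1]
tcp_rot: [3.142, -0.006, 0.131]
contact_force: [-0.2, 0.9, -0.7]
grip_width: 44.8
finger_force: 0.0
```

View pics/w8.png

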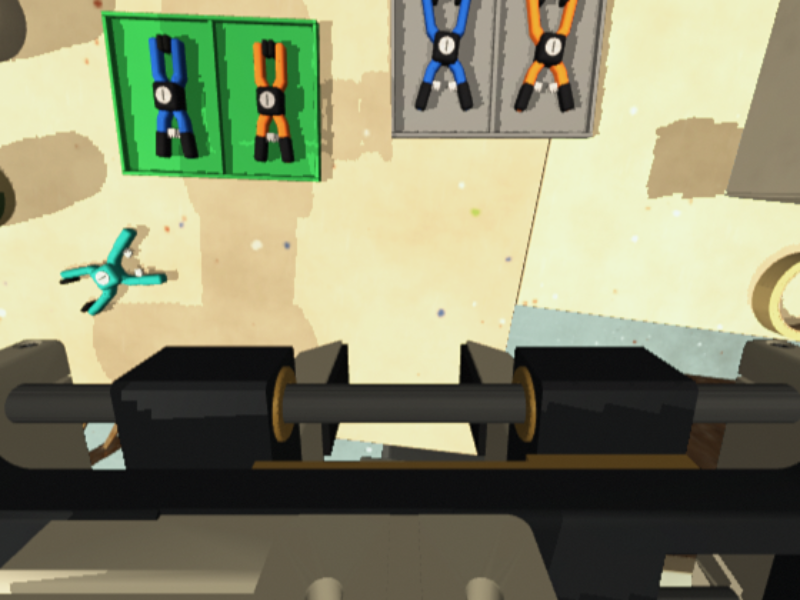

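All four clamps are in their bays, but the far ends in the grey tray are cut off here. One last check from the scene camera.

```bash
python3 -c "
from h import *
c=cap('scene');cv2.imwrite('pics/sc9.png',cv2.resize(c['pixels'][170:320,140:340,::-1],(800,600),interpolation=2))"
```

```text
(no output)
```

View pics/sc9.png

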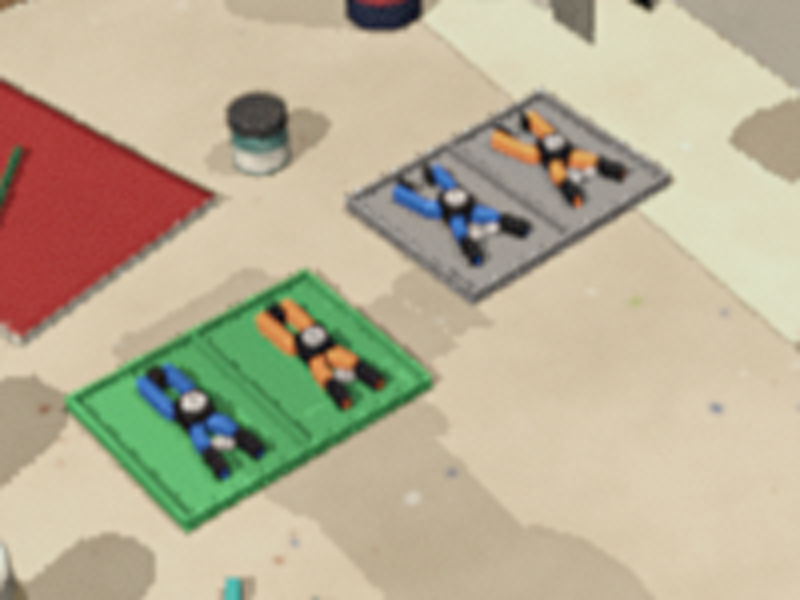

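Every clamp lies flat inside its own bay (green hubs (193,402), (314,336); grey hubs (456,198), (554,148)), and the pot has not moved.

```bash
python3 -c "
from plant import workorder
print(workorder.close_job())"
```

```text
the job is handed in; nothing more can be done
None
```

The job is handed in: both shut clamps are in the green tray and both open clamps, still open, are in the grey tray, each flat in its own bay; the tape and pot were not touched, and it took about 25 s of the 106 s allowed.

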